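Switch on the bench battery charger

ROBOT

A 6-joint arm with a two-finger parallel gripper is mounted at the origin on the work surface. World frame = base frame: x ahead of the robot, y to its left, z up, the work surface at z = 0. Lengths are in m, angles in degrees, forces in N, time in s.
With the tool pointing down it reaches from about 0.325 to 0.9 m from the base axis. Payload 6.1 kg.
Tool frame: the origin (TCP) lies at the very end of the fingers, on their centre line; the grasp point (between the pads) lies behind it (ctrl.hold_point_z is the z of the grasp point in the tool frame, in m); z points along the fingers, y is the line along which they close (so a half turn about z gives the same grasp; the last joint's range is limited). The gripper opens to 87 mm and grips with 3 to 60 N. Pads are 19 mm wide; open, the fingers measure 117 mm over their backs; the gripper's body (75 mm by 190 mm) begins 51 mm behind the grasp point.
Start: joints at [68.004, 12.628, 87.462, -0, 79.91, -7.225], TCP at [0.159, 0.604, 0.223] pointing down, gripper open.
Joint ranges: [-170.65, 170.65], [-52.31, 119.04], [5.05, 147.46], [-71.25, 251.25], [11.57, 151.72], [-153.62, 153.62]. Speed limits (degrees/s): [147.25, 147.25, 172.46, 180, 180, 180].

INTERFACE

Orientations are given as [roll, pitch, yaw] about the fixed x, y, z axes, in that order (R = Rz(yaw) Ry(pitch) Rx(roll)).
In Python, from bench import ctrl, viewer gives the robot as it stands.
- The arm moves only by the tool step_arm, never from a script. Its argument "series" is a list of rows, each a list of 4 numbers: the shift along the tool's x, y, z in m, then the turn about the tool's z in degrees. A call has 1 to 12 rows; each row is the pose to reach, as a shift and turn from the pose commanded when the call began, along the tool's axes at that moment; what a row does not reach only later rows make up. A row lasts 1/8 s, in which the tool goes at most 62.5 mm and 10.7 degrees, less where a joint would pass 70% of its speed; a pose out of reach is approached as far as the arm can. A call with a gripper value outside its range is refused whole. "grip" is the opening in per cent of the stroke, from 0 (shut) to 100 (fully open), set as the call begins (left out, the last holds). The fingers move at their own pace and stop on an object; "newtons" is the grip in N (left out, the last holds). Time passes only in rows, so rows that repeat a pose let the fingers close. It gives the time, the measured TCP pose, the force, the opening and the grip force at its end, in the units of the state.
- ctrl.state(): the state, without advancing time (a new reading comes with each control period).
- viewer.get_image(name): name is "scene" or "side" or "wrist"; returns the picture (384x512x3 uint8, red, green, blue); there is no depth.
- viewer.camera_model(name): a dict with "fx", "fy", "cx", "cy" (pixels), "R" (3x3) and "t" (3): a world point X has camera coordinates R X + t; the wrist camera has in their place "T_tool_cam" (4x4, takes a point from camera to tool coordinates, whose origin is the TCP and whose axes are the flange's). Camera axes: x right, y down, z forward; pixel columns grow to the right and rows downward; lengths in m; the calibration is good to about 2 mm. The wrist camera is an equidistant fisheye: a pixel r from the principal point sees the ray r / f radians off the axis. A picture is of the moment at which its call begins: read the wrist's pose just before it. camera_model takes no time and is no camera call.
- ctrl.job_done(): hands the job in; it is judged then, once.
The state is a dict: "clock": time; "q": joint angles; "dq": joint speeds; "joint_torque": joint torques, N m; "eef_pos": TCP position; "tool_rot": TCP orientation; "wrist_force": force on the tool from outside, world axes, zero at the start; "ft_torque": the same for the moment, N m; "width": finger opening in m; "gripper_force": force on a finger pad.
Only numpy, scipy, OpenCV 4.12 (cv2) and the standard library are available. Lean on these libraries where they do the work, as an engineer would, in place of code of your own. Each camera call takes 0.05 s, during which the arm holds its last target. There are 200 camera calls.

TASK

Get the docked battery pack charging by pressing with the fingers, in this order: press down the raised end of the big rocker on the power strip so that it tips fully over and stays, then tip the charger's rocker fully over in the same way, and last press the charger's long bar key fully down and let it spring back up. Leave the charger's small square key and the strip's small round button unpressed, and pick up or shift nothing: both battery packs and everything else on the bench stay where they are.

Things in the scene. Friction and masses are not known exactly. Their poses are not given: they have to be found in the camera images.
- strip: Bench power strip, screwed down: aluminium bar 250 x 70 x 40 mm with black end caps (266 mm in all), lying along its x. Origin: centre of its underside. On its top (z = 40 mm), from the end nearer the robot (-x): rocker centred at x = -75 mm, small round button at x = 8, empty flat socket at x = 50, black adapter block at x = 76 to 118 mm, its top at z = 70 mm.
- strip_rocker (a joint): Strip's rocker: black paddle 56 mm (strip's x) x 32 mm, pivoting about the strip's y at strip x = -75, y = 0, z = 52 mm (middle of its top face). 0 rad = off: tilted 0.2 rad, +x end (towards the round button) up. 0.4 rad = on: fully over, against a hard stop. Starts at 0 to 0.03. No spring: friction (0.05 N m, about 2 to 5 N at the raised end) keeps it where it is left.
- strip_rocker_end (a point): Place to press: on the top face of the strip's rocker, 22 mm from the pivot (6 mm short of the tip), on the end raised when off. Moves with the rocker: about 56 mm above the bench when off, 48 mm when fully on. Press here or further out: a finger reaching over the pivot cannot tip it fully.
- reset_button (a joint): The small round button on the strip (16 mm across in a grey collar 32 mm across, top 57 mm above the bench): travel in m, 0 = up. Must not be pressed.
- charger: Battery charger, screwed down: grey box 180 (x) x 210 (y) x 40 mm, origin at the centre of its underside. Its front deck (-x side, towards the robot, z = 40 mm) has three black controls, all at x = -45 mm: rocker at y = 68 mm, long bar key at y = 0, small square key at y = -68 mm. Behind, x = 0 to 90 mm, in a low frame, stands the docked battery pack, its top at z = 85 mm.
- charger_rocker (a joint): Charger's rocker: same paddle and friction as the strip's (56 mm along the charger's x, 32 mm wide), pivot at charger x = -45, y = 68, z = 52 mm. 0 rad = off: tilted 0.2 rad with its front (-x) end, towards the robot, up. 0.4 rad = on: front end fully down. Starts at 0 to 0.03, stays where it is left.
- charger_rocker_end (a point): Point on the top face of the charger's rocker, 22 mm from the pivot on the end that is raised when off (its front end, towards the robot): the place to press. It moves with the rocker: about 56 mm above the bench when off, 48 mm when on.
- bar_key (a joint): The long bar key of the charger (52 mm along the charger's x, 18 mm along y): spring key, travel in m, 0 = up, 0.006 = fully down against its stop. 1.5 N starts it, 5 N takes it fully down; it springs back when released.
- bar_key_top (a point): Centre of the bar key's top face, 52 mm above the bench when up, 46 mm when fully down (the deck around it is at 40 mm).
- square_key (a joint): The small square key of the charger (22 x 22 mm, top 52 mm above the bench): travel in m, 0 = up. Must not be pressed.
- docked_pack: Battery pack, black with a grey top, 72 x 110 x 45 mm, standing loose in the charger's frame. Origin: centre of its underside. It must stay docked.
- spare_pack: A like battery pack lying on the bench beside the power strip, 72 x 110 x 45 mm, origin at the centre of its underside. Loose; it must stay where it stands.
- screwdriver: Screwdriver with a wooden handle, 180 mm, lying on the bench between strip and charger. Loose; it must stay where it stands.
- tape_roll: Roll of paper tape lying flat, 84 mm across, 24 mm high, near the robot. Loose; it must stay where it stands.
- screw_jar: Glass jar, 70 mm across, 85 mm high, at the far side of the bench. Loose; it must stay where it stands.
- mug: White mug, 80 mm across, 90 mm high, at the right side of the bench. Loose; it must stay where it stands.
- offcut: Wood offcut 60 x 160 x 38 mm, at the left side of the bench. Loose; it must stay where it stands.
- wrench: Steel wrench 170 mm long, lying at the far side. Loose; it must stay where it stands.

How it is judged (in metres and radians):
On the way, in this order (a step that is already met when the one before it is completed fails the run):
1. the strip's rocker is tipped over (beyond 0.3 of 0.4 rad) (value of joint strip_rocker above 0.3 rad), for 0.1 s.
2. the charger's rocker is tipped over (beyond 0.3 of 0.4 rad) (value of joint charger_rocker above 0.3 rad), for 0.1 s.
3. the bar key is pressed down (beyond 4.5 of 6 mm) (value of joint bar_key above 0.0045 m), for 0.05 s.
At the end, for the whole second after the job is handed in: Both rockers stay tipped over (beyond 0.3 of 0.4 rad), bar key, square key and round button are up (within 1 mm), the docked pack is within 20 mm and every other loose thing within 30 mm of where it started (value of joint each of strip_rocker, charger_rocker above 0.3 rad and value of joint each of bar_key, square_key, reset_button below 0.001 m and distance of docked_pack from where it was at the start of the episode below 0.02 m and distance of each of spare_pack, screwdriver, tape_roll, screw_jar, mug, offcut, wrench from where it was at the start of the episode below 0.03 m); the robot touches nothing.
It fails at once if the charger's rocker is tipped (beyond 0.2 rad) before the strip is on (value of joint charger_rocker above 0.2 rad and value of joint strip_rocker below 0.3 rad).
It fails at once if the bar key is pressed (beyond 3 mm) before the charger's rocker is on (value of joint bar_key above 0.003 m and value of joint charger_rocker below 0.3 rad).
It fails at once if the small square key is pressed (beyond 3 mm) (value of joint square_key above 0.003 m).
It fails at once if the small round button is pressed (beyond 3 mm) (value of joint reset_button above 0.003 m).
It fails at once if the docked pack is lifted or shifted more than 20 mm, or another loose thing more than 30 mm (distance of docked_pack from where it was at the start of the episode above 0.02 m or distance of any of spare_pack, screwdriver, tape_roll, screw_jar, mug, offcut, wrench from where it was at the start of the episode above 0.03 m).
It also fails if it takes over 45 s, if anything falls off the work surface, if the arm or the gripper's body presses on something with over 40 N, if the wrist force passes 120 N, or if a joint passes its speed limit or range.

## Working session

There is one attempt and no reset: what is moved stays moved. The work goes in short steps, Python scripts to look and compute and a tool call to move; the robot and the scene stay as the last step left them, time stands still between calls to the robot, and variables do not carry over. Pictures are saved under pics/ and viewed, at most 10 in all, crops included, and the job is handed in when it is done.

Besides the shell and the picture viewer there is one more tool, called by a JSON object that holds its "api" and its "payload". step_arm: Moves the arm, as the interface text tells. Its arguments: {"type":"object","properties":{"series":{"type":"array"},"grip":{"type":"number"},"newtons":{"type":"number"}},"required":["series"]}

```bash
mkdir -p pics
python3 - <<'E'
from bench import ctrl, viewer
import cv2
s=ctrl.state(); print(s['clock'],s['eef_pos'],s['tool_rot'],s['width'],ctrl.hold_point_z)
for n in ("scene","side","wrist"):
    cv2.imwrite(f"pics/{n}0.png",viewer.get_image(n)[:,:,::-1]); print(n,viewer.camera_model(n))
E
```

```text
0.0 [0.15911841 0.60375733 0.22141955] [-1.79887020e+02 -1.28394886e-02  1.65228667e+02] 0.08708082898567389 -0.0187
scene {'fx': 469.5837436544836, 'fy': 469.5837436544836, 'cx': 259.5088241327258, 'cy': 195.29062308160968, 'R': array([[-0.13667384,  0.99059623, -0.00627416],
       [ 0.82609708,  0.11047772, -0.55259233],
       [-0.54670273, -0.08070798, -0.83342807]]), 't': array([ 0.05620398, -0.45520775,  1.84562308])}
side {'fx': 367.59843505295174, 'fy': 367.59843505295174, 'cx': 259.76224238669903, 'cy': 191.67212483693672, 'R': array([[ 7.34000081e-01, -6.79149337e-01, -2.42891776e-04],
       [-3.58696347e-01, -3.87362321e-01, -8.49286384e-01],
       [ 5.76698198e-01,  6.23463399e-01, -5.27932361e-01]]), 't': array([-0.4122347 ,  0.27080444,  0.85339681])}
wrist {'fx': 297.3186396354542, 'fy': 297.3186396354542, 'cx': 253.22041475561758, 'cy': 195.49556719471613, 'T_tool_cam': array([[ 3.60774113e-05, -9.70040874e-01, -2.42941765e-01,
         6.47568830e-02],
       [ 9.99999985e-01,  7.57171807e-05, -1.53828426e-04,
         1.75853556e-04],
       [ 1.67614727e-04, -2.42941756e-01,  9.70040863e-01,
        -1.63917178e-01],
       [ 0.00000000e+00,  0.00000000e+00,  0.00000000e+00,
         1.00000000e+00]])}
```

View pics/scene0.png

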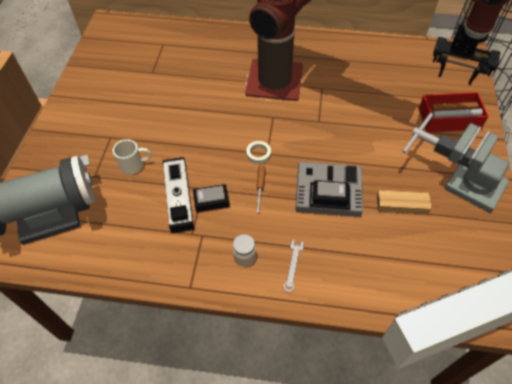

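View pics/wrist0.png

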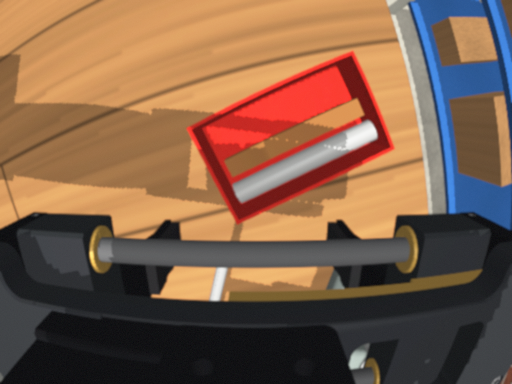

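The scene view shows the strip near (178,195), its rocker end at about (174,165), and the charger near (330,190). The wrist camera sees only the red tray and blue bin. I'll enlarge the scene area.

Run:
```python
import cv2
im=cv2.imread("pics/scene0.png")[145:240,150:375]
cv2.imwrite("pics/c1.png",cv2.resize(im,None,fx=3.5,fy=3.5,interpolation=cv2.INTER_CUBIC))
```

```text
(no output)
```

View pics/c1.png

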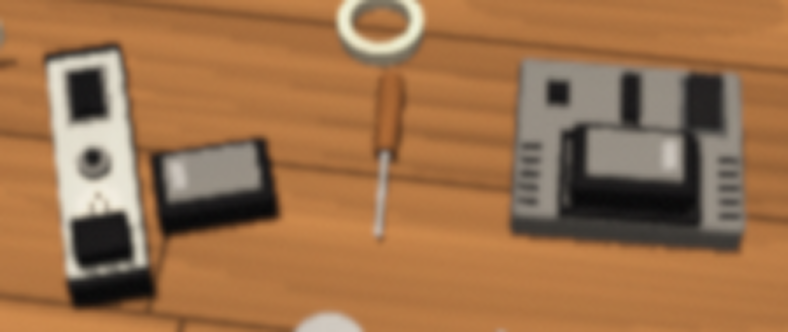

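The crop shows the strip with its rocker at (87,95) and round button at (94,160). The charger's square key is at (558,92), its bar key at (631,98) and its rocker at (705,102), with top corners (520,60), (742,72), (743,236) and (512,222).

```bash
cat > h.py <<'E'
from bench import ctrl, viewer
import numpy as np, cv2
from scipy.optimize import least_squares
from scipy.spatial.transform import Rotation as Ro
def world(p,L):
    L=np.array(L,float); c,s=np.cos(p[2]),np.sin(p[2])
    return np.c_[p[0]+c*L[:,0]-s*L[:,1],p[1]+s*L[:,0]+c*L[:,1],L[:,2]]
def proj_scene(X,n="scene"):
    m=viewer.camera_model(n); C=X@m['R'].T+m['t']
    return np.c_[m['fx']*C[:,0]/C[:,2]+m['cx'],m['fy']*C[:,1]/C[:,2]+m['cy']]
def proj_wrist(X,pos,rpy):
    m=viewer.camera_model("wrist"); R=Ro.from_euler('xyz',rpy,degrees=True).as_matrix()
    T=m['T_tool_cam']; C=((X-pos)@R-T[:3,3])@T[:3,:3]
    r=np.hypot(C[:,0],C[:,1]); th=np.arctan2(r,C[:,2])
    return np.c_[m['fx']*th*C[:,0]/r+m['cx'],m['fy']*th*C[:,1]/r+m['cy']]
def fit(L,uv,p0,proj):
    f=least_squares(lambda p:(proj(world(p,L))-uv).ravel(),p0,loss='soft_l1')
    return f.x,np.abs(f.fun.reshape(-1,2)).max(1)
E
python3 - <<'E'
from h import *
px=lambda a:(np.array(a)+.5)/3.5-.5+[150,145]
S=[[-.133,-.035,.04],[-.133,.035,.04],[-.075,0,.052],[.008,0,.057]]
C=[[-.09,-.105,.04],[-.09,.105,.04],[.09,.105,.04],[.09,-.105,.04],[-.045,.068,.052],[-.045,0,.052],[-.045,-.068,.052]]
s,e=fit(S,px([[46,58],[120,46],[87,95],[94,160]]),[.6,-.2,0],proj_scene);print(s,np.degrees(s[2]),e)
c,e2=fit(C,px([[520,60],[742,72],[743,236],[512,222],[705,102],[631,98],[558,92]]),[.6,.2,0],proj_scene);print(c,np.degrees(c[2]),e2)
print("strip end",world(s,[[-.053,0,.056],[-.045,0,.057]]),"\nch",world(c,[[-.067,.068,.056],[-.045,0,.052]]))
E
```

```text
[ 0.5962911  -0.24073746  0.32949345] 18.878583860068463 [0.15020746 0.17466275 0.71569522 0.45992945]
[0.50905695 0.24149003 0.05068137] 2.9038284990746845 [0.18282875 0.64756337 1.32645    0.81745083 0.12737679 0.10950753
 0.23151358]
strip end [[ 0.54614216 -0.25788634  0.056     ]
 [ 0.55371181 -0.25529783  0.057     ]] 
ch [[0.43869812 0.30600852 0.056     ]
 [0.46411473 0.23921035 0.052     ]]
```

{"api": "step_arm", "payload": {"series": [[-0.05,-0.06,0,-3],[-0.1,-0.12,0,-6],[-0.15,-0.18,0,-9],[-0.2,-0.245,0,-12],[-0.25,-0.305,0,-15],[-0.3,-0.37,0,-18],[-0.35,-0.43,0,-21],[-0.4,-0.49,0,-24],[-0.45,-0.55,0,-27],[-0.5,-0.61,0,-30],[-0.55,-0.675,0,-33],[-0.597,-0.733,0,-33.7]], "grip": 0}}

```text
clock: 1.65
eef_pos: [0.4701, -0.0805, 0.2226]
tool_rot: [-180.0, 0.0, -161.1]
wrist_force: [-0.2, 0.2, 0.1]
width: 0.0004
gripper_force: 0.0
```

{"api": "step_arm", "payload": {"series": [[-0.005,-0.05,0,0],[-0.01,-0.1,0,0],[-0.015,-0.15,0,0],[-0.018,-0.19,0,0],[-0.018,-0.19,0,0],[-0.018,-0.19,0,0],[-0.018,-0.19,0,0]]}}

```text
clock: 2.52
eef_pos: [0.5481, -0.2511, 0.2226]
tool_rot: [180.0, -0.0, -161.0]
wrist_force: [-0.2, 0.4, -0.5]
width: 0.0005
gripper_force: 0.0
```

Run:
```python
from h import *
s=ctrl.state(); print(s['eef_pos'],s['tool_rot'])
im=viewer.get_image("wrist")[:,:,::-1].copy()
S=[.5963,-.2407,.3295]
P=proj_wrist(world(S,[[-.075,0,.052],[-.047,.016,.0575],[-.047,-.016,.0575],[.008,0,.057],[-.133,.035,.04],[-.133,-.035,.04]]),s['eef_pos'],s['tool_rot'])
print(P.round(1))
cv2.imwrite("pics/w1raw.png",im)
for p in P: cv2.drawMarker(im,tuple(int(round(v)) for v in p),(255,0,255),0,6)
cv2.imwrite("pics/w1.png",cv2.resize(im,None,fx=1.5,fy=1.5))
```

```text
[ 0.5480997  -0.25108032  0.22256978] [ 1.79977044e+02 -5.13931484e-03 -1.61007649e+02]
[[248.6 156.9]
 [262.7 182.2]
 [234.4 182.1]
 [248.6 227.9]
 [279.1 106.4]
 [218.5 106.5]]
```

View pics/w1.png

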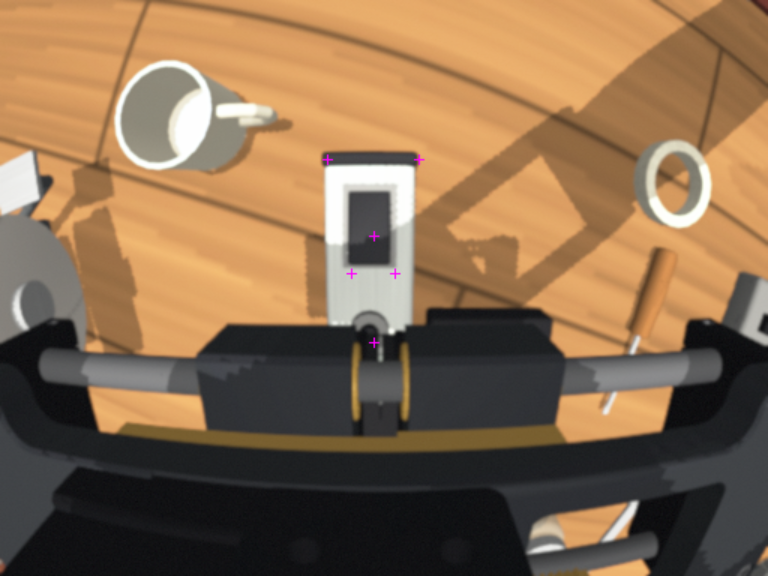

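The wrist view shows the strip rocker at (346–393, 191–266) in the enlarged picture, with end-cap corners (324,153) and (418,153). The scene fit is about 4 mm off, so I'll refit.

Run:
```python
from h import *
s=ctrl.state(); pos=s['eef_pos'];rpy=s['tool_rot']
L=[[-.133,.035,.04],[-.133,-.035,.04],[-.047,.016,.0575],[-.047,-.016,.0575],[-.103,.016,.0465],[-.103,-.016,.0465]]
uv=(np.array([[418,153],[324,153],[392,266],[348,266],[390,191],[348,191]])+.5)/1.5-.5
p,e=fit(L,uv,[.596,-.24,.33],lambda X:proj_wrist(X,pos,rpy));print(p,np.degrees(p[2]),e)
t=world(p,[[-.050,0,.056]])[0]; R=Ro.from_euler('xyz',rpy,degrees=True).as_matrix()
print(t,(t-pos)@R)
```

```text
[ 0.59198756 -0.2450055   0.33024568] 18.92168393354694 [1.63840061 0.36275512 0.73516735 0.19912059 0.60793519 0.4267456 ]
[ 0.54468942 -0.26121927  0.056     ] [ 0.00662156 -0.00843246  0.16672299]
```

{"api": "step_arm", "payload": {"series": [[0.003,-0.004,0.05,0],[0.006,-0.008,0.1,0],[0.006,-0.008,0.14,0],[0.006,-0.008,0.155,0],[0.006,-0.008,0.163,0],[0.006,-0.008,0.167,0],[0.006,-0.008,0.17,0],[0.006,-0.008,0.172,0],[0.006,-0.008,0.174,0],[0.006,-0.008,0.175,0],[0.006,-0.008,0.175,0]]}}

```text
clock: 3.95
eef_pos: [0.5461, -0.2623, 0.0483]
tool_rot: [-179.9, 0.1, -161.1]
wrist_force: [2.0, 0.2, 3.8]
width: 0.0004
gripper_force: 2.5
```

{"api": "step_arm", "payload": {"series": [[0,0,0.001,0],[0,0,0.002,0],[0,0,0.003,0],[0,0,0.003,0]]}}

```text
clock: 4.45
eef_pos: [0.5463, -0.2625, 0.0478]
tool_rot: [-179.9, 0.1, -161.1]
wrist_force: [-4.7, 4.9, 21.0]
width: 0.0003
gripper_force: 10.0
```

{"api": "step_arm", "payload": {"series": [[0,0,-0.01,0],[0,0,-0.05,0],[0,0,-0.1,0],[0,0,-0.15,0],[0,0,-0.175,0],[0,0,-0.175,0],[0,0,-0.175,0]]}}

```text
clock: 5.32
eef_pos: [0.5441, -0.2613, 0.2172]
tool_rot: [179.8, -0.1, -161.1]
wrist_force: [-0.3, 0.2, -0.3]
width: 0.0003
gripper_force: 0.0
```

Run:
```python
from h import *
s=ctrl.state(); pos=s['eef_pos'];rpy=s['tool_rot']; print(pos,rpy,s['clock'])
im=viewer.get_image("wrist")[:,:,::-1]; si=viewer.get_image("side")[:,:,::-1]
cv2.imwrite("pics/w2.png",np.vstack([cv2.resize(im[90:230,190:330],(560,560)[::1],interpolation=2)]))
R=Ro.from_euler('xyz',rpy,degrees=True).as_matrix()
t=world([.509,.2415,.0507],[[-.07,.068,.2226]])[0]; print(t,(t-pos)@R)
```

```text
[ 0.5441341  -0.26130916  0.21721582] [ 1.79847898e+02 -1.34816892e-01 -1.61079366e+02] 5.325
[0.43564382 0.30586514 0.2226    ] [-0.08126957  0.57172075 -0.0040577 ]
```

View pics/w2.png

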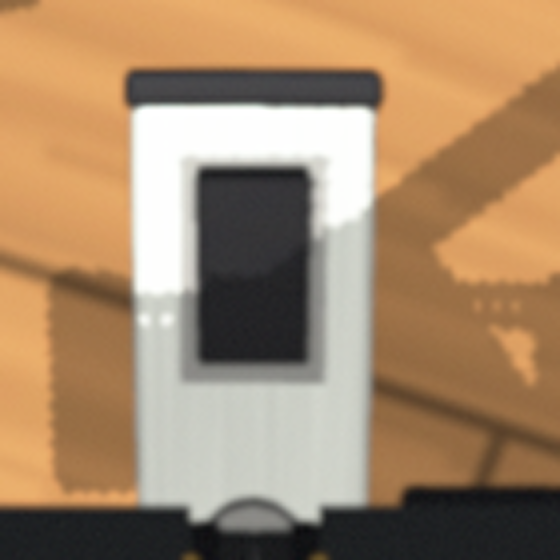

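The strip rocker now shows its frame below the pressed end (row 362 against 380 in the crop), so it has tipped. Next is the charger.

{"api": "step_arm", "payload": {"series": [[-0.008,0.055,-0.004,2],[-0.016,0.11,-0.004,4],[-0.024,0.165,-0.004,6],[-0.032,0.22,-0.004,8],[-0.04,0.28,-0.004,10],[-0.048,0.34,-0.004,12],[-0.056,0.4,-0.004,14],[-0.065,0.455,-0.004,16],[-0.073,0.51,-0.004,16],[-0.081,0.571,-0.004,16],[-0.081,0.571,-0.004,16],[-0.081,0.571,-0.004,16]]}}

```text
clock: 6.92
eef_pos: [0.436, 0.304, 0.2221]
tool_rot: [-179.9, -0.1, -177.0]
wrist_force: [0.3, -0.1, 0.9]
width: 0.0005
gripper_force: 0.0
```

{"api": "step_arm", "payload": {"series": [[0,0,0,0],[0,0,0,0],[0,0,0,0]]}}

```text
clock: 7.3
eef_pos: [0.4371, 0.3038, 0.2237]
tool_rot: [180.0, 0.0, -177.2]
wrist_force: [-0.1, 1.2, -0.7]
width: 0.0005
gripper_force: 0.0
```

Run:
```python
from h import *
s=ctrl.state(); print(s['eef_pos'],s['tool_rot'])
im=viewer.get_image("wrist")[:,:,::-1].copy()
P=proj_wrist(world([.509,.2415,.0507],[[-.09,-.105,.04],[-.09,.105,.04],[-.045,.068,.052],[-.045,0,.052],[-.045,-.068,.052]]),s['eef_pos'],s['tool_rot'])
print(P.round(1)*1.5)
cv2.imwrite("pics/w3.png",cv2.resize(im,None,fx=1.5,fy=1.5))
```

```text
[0.43712308 0.30376381 0.22365554] [ 1.79996740e+02  1.32004922e-02 -1.77164376e+02]
[[177.15 243.15]
 [429.9  239.25]
 [382.95 298.65]
 [296.55 298.65]
 [216.   298.65]]
```

View pics/w3.png

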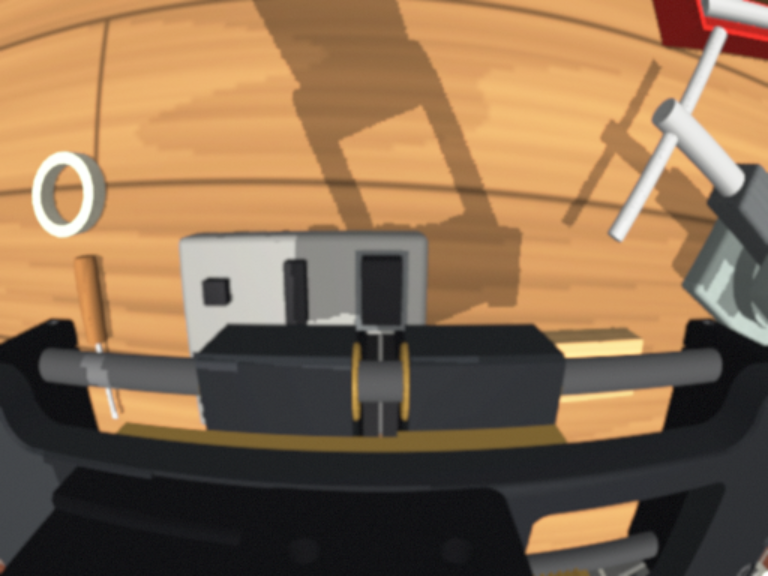

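In the wrist view the charger rocker is at (361–405, 255–326), the bar key at (286–306, 260–325) and the square key at (216,291). The top front corners are at (183,239) and (427,236). I'll refit.

Run:
```python
from h import *
s=ctrl.state(); pos=s['eef_pos'];rpy=s['tool_rot']
L=[[-.09,-.105,.04],[-.09,.105,.04],[-.073,.084,.0575],[-.073,.052,.0575],[-.045,-.068,.052],[-.071,.009,.052],[-.071,-.009,.052]]
uv=(np.array([[183,239],[427,236],[404,256],[361,256],[216,290],[307,261],[285,261]])+.5)/1.5-.5
p,e=fit(L,uv,[.509,.2415,.0507],lambda X:proj_wrist(X,pos,rpy));print(p,np.degrees(p[2]),e)
R=Ro.from_euler('xyz',rpy,degrees=True).as_matrix()
for q in world(p,[[-.070,.068,.0475],[-.045,0,.046]]): print(q,(q-pos)@R)
```

```text
[0.50395822 0.24183693 0.05715621] 3.2748097602195942 [4.03023993 2.33212696 1.03007854 1.22521588 2.27767205 0.71332366
 0.82942703]
[0.43018802 0.30572713 0.0475    ] [0.00679473 0.00213869 0.1761619 ]
[0.4590317 0.2392663 0.046    ] [-0.01870447 -0.06567564  0.17766442]
```

{"api": "step_arm", "payload": {"series": [[0.003,0.001,0.05,0],[0.005,0.002,0.1,0],[0.005,0.002,0.14,0],[0.005,0.002,0.155,0],[0.005,0.002,0.163,0],[0.005,0.002,0.168,0],[0.005,0.002,0.171,0],[0.005,0.002,0.173,0],[0.005,0.002,0.175,0],[0.005,0.002,0.177,0],[0.005,0.002,0.178,0],[0.005,0.002,0.178,0]]}}

```text
clock: 8.85
eef_pos: [0.4328, 0.307, 0.0488]
tool_rot: [180.0, 0.1, -177.1]
wrist_force: [-7.7, -5.1, 23.3]
width: 0.0003
gripper_force: 12.2
```

{"api": "step_arm", "payload": {"series": [[0,0,-0.01,0],[0,0,-0.05,0],[0,0,-0.1,0],[0,0,-0.15,0],[0,0,-0.175,0],[0,0,-0.175,0],[0,0,-0.175,0]]}}

```text
clock: 9.72
eef_pos: [0.431, 0.306, 0.2191]
tool_rot: [-180.0, -0.1, -177.1]
wrist_force: [-0.0, -0.2, -0.5]
width: 0.0009
gripper_force: 0.0
```

Run:
```python
from h import *
s=ctrl.state(); pos=s['eef_pos'];rpy=s['tool_rot']; print(pos,rpy,s['clock'])
im=viewer.get_image("wrist")[:,:,::-1]
cv2.imwrite("pics/w4.png",cv2.resize(im[140:230,110:310],(800,360),interpolation=2))
R=Ro.from_euler('xyz',rpy,degrees=True).as_matrix()
print((world([.504,.2418,.0572],[[-.045,0,.046]])[0]-pos)@R)
```

```text
[0.43095169 0.30598569 0.21906741] [-1.79956060e+02 -9.21148305e-02 -1.77071549e+02] 9.725
[-0.02495279 -0.06797511  0.1730797 ]
```

View pics/w4.png

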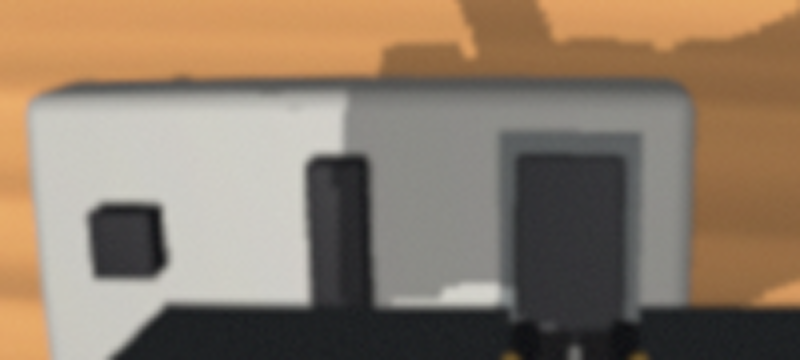

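The charger rocker's front edge now sits below its frame (rows 133 to 152 in the crop), so it is tipped. Now the bar key.

{"api": "step_arm", "payload": {"series": [[-0.012,-0.034,0.03,0],[-0.024,-0.068,0.08,0],[-0.024,-0.068,0.13,0],[-0.024,-0.068,0.155,0],[-0.024,-0.068,0.163,0],[-0.024,-0.068,0.168,0],[-0.024,-0.068,0.171,0],[-0.024,-0.068,0.173,0],[-0.024,-0.068,0.174,0],[-0.024,-0.068,0.175,0],[-0.024,-0.068,0.176,0],[-0.024,-0.068,0.176,0]]}}

```text
clock: 11.28
eef_pos: [0.4595, 0.24, 0.0462]
tool_rot: [180.0, 0.0, -177.1]
wrist_force: [-6.4, -1.8, 14.2]
width: 0.0005
gripper_force: 7.2
```

{"api": "step_arm", "payload": {"series": [[0,0,-0.01,0],[0,0,-0.05,0],[0,0,-0.1,0],[0,0,-0.15,0],[0,0,-0.17,0],[0,0,-0.17,0],[0,0,-0.17,0],[0,0,-0.17,0]]}}

```text
clock: 12.28
eef_pos: [0.4581, 0.2393, 0.2126]
tool_rot: [-180.0, -0.2, -177.1]
wrist_force: [-1.0, -0.3, 0.1]
width: 0.0003
gripper_force: 0.0
```

Run:
```python
from bench import ctrl
s=ctrl.state(); print(s['eef_pos'],s['wrist_force'],s['clock'])
print(ctrl.job_done())
```

```text
[0.45806593 0.23930939 0.21261337] [-0.95085076 -0.3449374   0.12365713] 12.275
the job is handed in; nothing more can be done
None
```

I tipped the strip rocker and then the charger rocker fully over (both checked in wrist pictures), pressed the bar key to its stop (14 N at 46 mm) and released it, and handed the job in at 12.3 s; no verdict came back, and I took no picture after the bar key press.

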